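Lay out a gas train in flow order

ROBOT

A 7-joint arm with a two-finger parallel gripper is mounted at the origin on the work surface. World frame = base frame: x ahead of the robot, y to its left, z up, the work surface at z = 0. Lengths are in mm, angles in rad, forces in N, time in s.
With the tool pointing down it reaches from about 425 to 1025 mm from the base axis. Payload 3.6 kg.
Tool frame: the origin (TCP) lies midway between the tips of the shut fingers; the grasp point (between the pads) lies bot.grip_depth behind it (bot.grip_depth is the distance from the TCP to the grasp point, in mm); z points along the fingers, y is the line along which they close (so a half turn about z gives the same grasp; the last joint's range is limited). The gripper opens to 85 mm and grips with 20 to 120 N. Pads are 22 mm wide; open, the fingers measure 114 mm over their backs; the gripper's body (76 mm by 85 mm) begins 54 mm behind the grasp point. The pads swing forward as they close: fully open they stand 13 mm farther back than shut.
Start: joints at [1.034, 0.591, 0.048, 1.609, -0.033, 0.943, -0.034], TCP at [311.298, -654.769, 231.302] pointing down, gripper open.
Joint ranges: [-2.69, 2.69], [-0.47, 2.24], [-1.27, 1.36], [0.19, 2.51], [-1.53, 4.68], [0.08, 2.07], [-3.09, 3.09]. Speed limits (rad/s): [2.57, 2.57, 3.14, 3.14, 3.14, 3.14, 3.14].

INTERFACE

Orientations are given as a 3x3 rotation matrix whose columns are the frame's x, y, z axes.
In Python, from workcell import bot, snapshot gives the robot as it stands. The module is installed in compiled form; this text tells all that it offers. Calls block until the motion is done:
- bot.move_ptp(position, orientation): joint-space move of the TCP to a pose.
- bot.move_l(position, velocity=150, orientation=None, f_stop=None): straight line of the TCP; orientation=None keeps the orientation; velocity is the mean speed in mm/s. With f_stop (N) it stops when the force on the tool has changed by that much, and returns True; else False.
- bot.goto_joints(angles): joint-space move.
- bot.gripper_to(opening): finger opening in mm; the grip force is fixed at half the most; returns when the fingers have stopped.
- bot.pause(seconds).
- bot.inverse_kinematics(position, orientation): joint angles nearest the present ones, or None.
- snapshot(name): name is "side" or "top" or "wrist"; returns a dict with "frame" (480x640x3 uint8, blue, green, red), "camera_matrix" (3x3 intrinsics, pixels), "cam_to_world" (4x4, takes a point from camera to world coordinates). Camera axes: x right, y down, z forward; pixel columns grow to the right and rows downward; lengths in mm; the calibration is good to about 2 mm. The wrist camera is an equidistant fisheye: a pixel r from the principal point sees the ray r / f radians off the axis. A picture is of the moment at which its call begins. There is no depth.
A pose or a line that the arm cannot do raises bot.MotionError and nothing moves.
- bot.close_job(): hands the job in; it is judged then, once.
Readings, each from a call of its own:
- bot.read_time_s(): time.
- bot.read_q(): joint angles.
- bot.read_dq(): joint speeds.
- bot.read_effort(): joint torques, N m.
- bot.read_position(): TCP position.
- bot.read_eef_rot(): TCP orientation.
- bot.read_wrist_force(): force on the tool from outside, world axes, zero at the start.
- bot.read_wrist_torque(): the same for the moment, N m.
- bot.read_width(): finger opening in mm.
- bot.read_finger_force(): force on a finger pad.
Only numpy, scipy, OpenCV 4.12 (cv2) and the standard library are available. Lean on these libraries where they do the work, as an engineer would, in place of code of your own. Each camera call takes 0.05 s, during which the arm holds its last target. There are 200 camera calls.

TASK

Lay the gas train out on the white line of the black mat, in flow order from the blue inlet fitting to the red outlet fitting: the brass regulator midway between the two fittings, the aluminium filter midway between the blue fitting and the regulator, and the ball valve midway between the regulator and the red fitting with its pipe along the line. Set the pressure gauge, dial up, centred on top of the regulator. Leave everything upright and at rest.

Things in the scene. Friction and masses are not known exactly. Their poses are not given: they have to be found in the camera images.
- mat: Black rubber layout mat fixed to the bench, 130 mm (its x) by 440 mm (its y), 5 mm thick, with a thin white centre line along its y axis, the row line. Origin: centre of its underside, at bench height; the mat's top is 5 mm above. z up. It may lie turned up to about 0.2 rad.
- inlet: Blue pipe fitting fixed on the mat, centred on the white line near one end, 180 mm from the mat's centre: steel flange 52 mm across and 10 mm high with a blue stub 34 mm across (collar 39 mm) on it, 45 mm high in all. It is at either end of the mat. Origin: centre of its underside, on the mat's top. z up.
- outlet: Red pipe fitting, fixed at the other end of the white line, 180 mm from the mat's centre and 360 mm from the blue one; same shape and sizes as the blue one. Origin: centre of its underside, on the mat's top. z up.
- regulator_mid (a point): Regulator: plain upright brass cylinder with two thin dark bands, 46 mm across, 48 mm high, flat top, about 0.4 kg. Point: its centre, 24 mm above its underside; z up. Stands on the bench at the start and keeps this upright attitude.
- filter_mid (a point): Filter: upright bare-aluminium stepped cylinder with a small dark steel top: 40 mm across up to 18 mm, 34 mm across from 18 to 48 mm, 24 mm across from 48 to its full 58 mm, about 0.2 kg. Point: its centre, 29 mm above its underside; z up. Stands on the bench at the start and keeps this upright attitude.
- valve_mid (a point): Ball valve on its flat base: steel block 34 (its x) x 36 x 34 mm high, brass pipe ends 28 mm wide, 70 mm overall along its y (the pipe axis, both ends alike); blue lever 15 mm wide, 66 mm long on top along y, 42 to 48 mm up; 0.3 kg. Point: its centre, 24 mm above its underside; z up. Can be gripped across its 34 mm width, a finger on either side of the lever.
- gauge_mid (a point): Pressure gauge lying dial up: black round case 52 mm across, 22 mm high, with a white dial and red needle on top, on a brass foot 34 mm across and 8 mm high; 30 mm high in all, about 0.16 kg. Point: its centre, 15 mm above its underside; z up. Stands on the bench at the start and keeps this upright attitude.

How it is judged (in metres and radians):
At the end, for the whole second after the job is handed in: On the mat, within 15 mm along and across the line: regulator midway between the fittings, filter 90 mm from blue towards red, valve 90 mm from red towards blue, its pipe within 0.3 rad of the line. Gauge on the regulator, within 12 mm of its centre. All upright within 0.12 rad, at rest (angle between each of regulator_mid, filter_mid, valve_mid, gauge_mid's own z axis and vertical below 0.12 rad and linear speed of each of regulator, filter, valve, gauge below 0.02 m/s and angular speed of each of regulator, filter, valve, gauge below 0.2 rad/s and z of regulator_mid in the frame of mat between 0.024 and 0.034 m and x of regulator_mid in the frame of mat between -0.015 and 0.015 m and y of regulator_mid in the frame of mat between -0.015 and 0.015 m and z of filter_mid in the frame of mat between 0.029 and 0.039 m and x of filter_mid in the frame of mat between -0.015 and 0.015 m and horizontal distance between filter_mid and inlet between 0.075 and 0.105 m and horizontal distance between filter_mid and outlet below 0.3 m and z of valve_mid in the frame of mat between 0.024 and 0.034 m and x of valve_mid in the frame of mat between -0.015 and 0.015 m and horizontal distance between valve_mid and outlet between 0.075 and 0.105 m and horizontal distance between valve_mid and inlet below 0.3 m and angle between the y axis of valve_mid and the y axis of mat, either way round below 0.3 rad and z of gauge_mid in the frame of mat between 0.063 and 0.073 m and horizontal distance between gauge_mid and regulator_mid below 0.012 m); the robot touches nothing.
It also fails if it takes over 104 s, if anything falls off the work surface, if the arm or the gripper's body presses on something with over 40 N, if the wrist force passes 120 N, or if a joint passes its speed limit or range.

## Working session

There is one attempt and no reset: what is moved stays moved. The work goes in short steps, each a Python script; the robot and the scene stay as the last script left them, time stands still between calls to the robot, and variables do not carry over. Pictures are saved under pics/ and viewed, at most 14 in all, crops included, and the job is handed in when it is done.

```bash
mkdir -p pics; python3 - <<'E'
from workcell import bot, snapshot
import cv2,numpy as np,pickle
d={}
for n in("top","side"):
    s=snapshot(n); cv2.imwrite(f"pics/{n}0.png",s["frame"]); d[n]=s
    print(n,s["camera_matrix"].tolist(),np.round(s["cam_to_world"],3).tolist())
pickle.dump(d,open("s0.pkl","wb"))
print(bot.grip_depth,bot.read_time_s(),bot.read_eef_rot(),bot.read_width())
E
```

```text
top [[568.9745213708454, 0.0, 319.89058446278204], [0.0, 568.9745213708454, 238.3831613972712], [0.0, 0.0, 1.0]] [[-0.003, -0.986, 0.169, 338.591], [-1.0, -0.002, -0.026, 17.326], [0.026, -0.169, -0.985, 1379.284], [0.0, 0.0, 0.0, 1.0]]
side [[439.5381262339633, 0.0, 319.3121493938813], [0.0, 439.5381262339633, 239.49199158332354], [0.0, 0.0, 1.0]] [[-0.981, -0.077, 0.18, 372.354], [-0.194, 0.493, -0.848, 765.824], [-0.023, -0.867, -0.498, 496.52], [0.0, 0.0, 0.0, 1.0]]
18.700000000000003 0.1 [[ 9.03062427e-01  4.29508188e-01 -9.84368340e-04]
 [ 4.29509301e-01 -9.03060641e-01  1.79962036e-03]
 [-1.15992622e-04 -2.04796489e-03 -9.99997896e-01]] 85.28981298111566
```

View pics/top0.png

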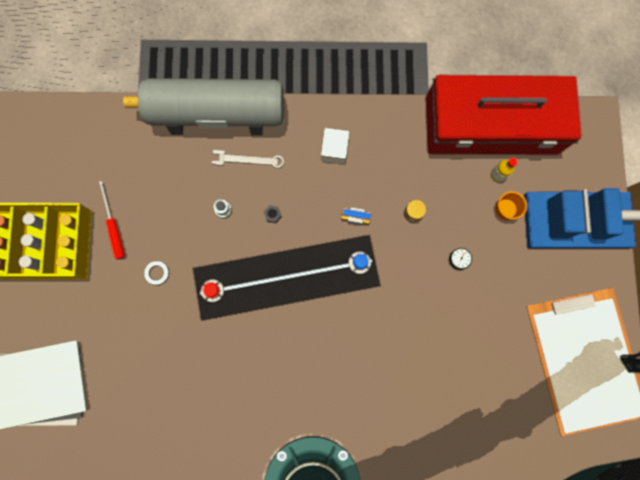

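View pics/side0.png

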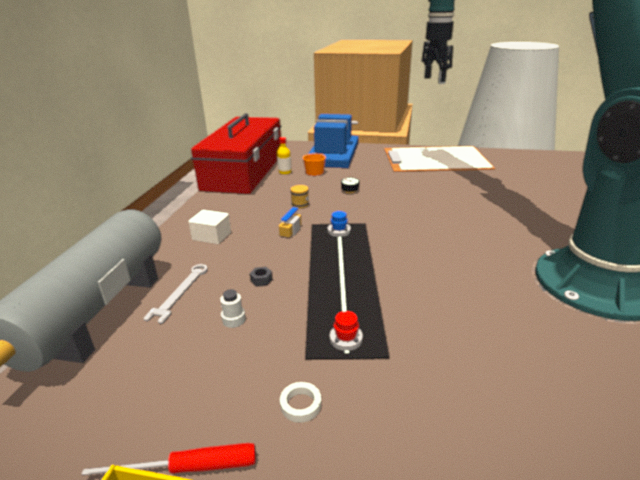

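Top view: the red fitting is at (211,290), blue at (361,262), filter at (222,208), valve at (356,215), regulator at (416,210) and gauge at (461,259). The dark nut at (273,214) is a distractor. The side view agrees with this layout.

```bash
cat > h.py <<'E'
import cv2,numpy as np
def pix2w(s,uv,z):
    T=s["cam_to_world"]; r=T[:3,:3]@np.linalg.inv(s["camera_matrix"])@np.array([uv[0],uv[1],1.])
    return (T[:3,3]+r*(z-T[2,3])/r[2])[:2]
def blob(s,c,mask,r=20):
    m=np.zeros_like(mask); u,v=c; m[v-r:v+r,u-r:u+r]=mask[v-r:v+r,u-r:u+r]
    k=cv2.findContours(m,cv2.RETR_EXTERNAL,cv2.CHAIN_APPROX_NONE)[0]
    k=max(k,key=cv2.contourArea); 
    return cv2.minEnclosingCircle(k),cv2.minAreaRect(k),cv2.contourArea(k),k
def rng(h,a,b): return cv2.inRange(h,np.array(a),np.array(b))
def layout(s):
    h=cv2.cvtColor(s["frame"],cv2.COLOR_BGR2HSV)
    blue=rng(h,(100,130,90),(125,255,255)); red=rng(h,(0,190,120),(5,255,255))|rng(h,(172,190,120),(180,255,255))
    brass=rng(h,(17,130,110),(32,255,255)); dark=rng(h,(0,0,0),(180,255,90)); white=rng(h,(0,0,150),(180,60,255))
    return dict(blue=blue,red=red,brass=brass,dark=dark,white=white)
E
python3 - <<'E'
import pickle; from h import *
s=pickle.load(open("s0.pkl","rb"))["top"]; M=layout(s)
for n,c,m,z,r in [("inlet",(361,262),"blue",50,18),("outlet",(211,290),"red",50,18),("reg",(416,210),"brass",48,16),
   ("filtcap",(222,208),"dark",58,14),("filtwhite",(222,208),"white",30,16),("valve",(356,215),"blue",48,20),("gaugedial",(461,259),"white",30,18),("gaugecase",(461,259),"dark",30,18)]:
    ci,re,a,k=blob(s,c,M[m],r)
    print(n,np.round(ci[0],1),round(ci[1],1),"rect",np.round(re[0],1),np.round(re[1],1),round(re[2]),"A",a,"w",np.round(pix2w(s,re[0],z),1))
    if n=="valve":
        p=np.array([pix2w(s,q,48) for q in k[:,0]]); w,v=np.linalg.eigh(np.cov(p.T)); print("dir",v[:,1],np.ptp(p@v,axis=0))
f=s["frame"]; a=cv2.resize(f[185:240,200:440],None,fx=3.3,fy=3.3,interpolation=cv2.INTER_CUBIC); cv2.imwrite("pics/crop.png",a)
E
```

```text
inlet [360.4 261.2] 7.7 rect [360.5 261. ] [13. 14.] 0 A 144.0 w [ 512.4 -113.8]
outlet [210.9 289.6] 7.5 rect [210.5 289.5] [13. 13.] 90 A 138.5 w [445.4 236.5]
reg [415.8 209.2] 10.0 rect [415.5 209. ] [18. 19.] 90 A 280.0 w [ 638.9 -248.5]
filtcap [222.5 206.5] 1.6 rect [222.8 206.6] [0.6 3.2] 18 A 0.0 w [641. 212.]
filtwhite [221.5 207.5] 9.6 rect [220.5 207.3] [16.6 17.8] 31 A 200.0 w [645.6 221.6]
valve [356.5 213.5] 13.0 rect [356.5 213.6] [25.9  5. ] 11 A 100.0 w [ 627.1 -106. ]
dir [0.17953734 0.98375116] [12.30561783 61.88617788]
gaugedial [461. 258.] 9.9 rect [461. 258.] [18. 18.] 90 A 266.5 w [ 522.5 -358.4]
gaugecase [456. 261.] 10.0 rect [453.6 262.4] [19.9  7.8] 60 A 28.5 w [ 511.8 -340. ]
```

View pics/crop.png

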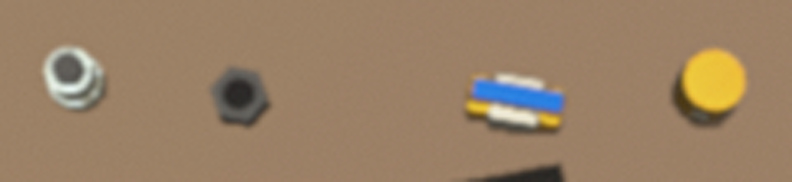

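The crop shows the filter cap centre at crop (69,69), which is full-image (220.8,205.8). The lever runs from crop (470,85) to (562,103), and the brass top is centred at (714,80). Next I check that all the poses are reachable, then hover over the regulator and look with the wrist camera.

```bash
cat >> h.py <<'E'
from workcell import bot,snapshot
IN=np.array([512.4,-113.8]);OUT=np.array([445.4,236.5])
MID=(IN+OUT)/2; L=(OUT-IN)/np.linalg.norm(OUT-IN); N=np.array([L[1],-L[0]])
FT=IN+90*L; FT=MID-90*L; VT=MID+90*L
def R(y):
    y=np.array([y[0],y[1],0.])/np.hypot(*y[:2]); z=np.array([0,0,-1.]); return np.column_stack([np.cross(y,z),y,z])
def P(p,z): return np.array([p[0],p[1],z])
def fish2w(s,uv,z):
    K=s["camera_matrix"]; a=(uv[0]-K[0,2])/K[0,0]; b=(uv[1]-K[1,2])/K[1,1]; r=np.hypot(a,b)
    d=np.array([a*np.sinc(r/np.pi)/1, b*np.sinc(r/np.pi), np.cos(r)]); T=s["cam_to_world"]; d=T[:3,:3]@d
    return (T[:3,3]+d*(z-T[2,3])/d[2])[:2]
E
python3 - <<'E'
import pickle; from h import *
s=pickle.load(open("s0.pkl","rb"))["top"]
F=pix2w(s,(220.8,205.8),58); print("filter",F,"L",L,"N",N,MID)
REG=(638.9,-248.5);VAL=(627.1,-106.);G=(522.5,-358.4)
for sg in(1,-1):
  for n,p,y in [("reg",REG,N),("mid",MID,N),("f",F,N),("ft",FT,N),("v",VAL,(.984,-.18)),("vt",VT,N),("g",G,N)]:
    for z in(3,160):
      q=bot.inverse_kinematics(P(p,z),R(sg*np.array(y))); print(sg,n,z,None if q is None else np.round(q,2))
bot.move_ptp(P(REG,190),R(N)); print(bot.read_time_s(),bot.read_position())
w=snapshot("wrist"); cv2.imwrite("pics/w1.png",w["frame"]); print(w["camera_matrix"],np.round(w["cam_to_world"],2)); pickle.dump(w,open("w1.pkl","wb"))
E
```

```text
filter [642.91345848 216.78499212] L [-0.18785934  0.98219594] N [0.98219594 0.18785934] [478.9   61.35]
1 reg 3 [ 0.41  0.83 -0.16  1.8   0.23  0.53  0.29]
1 reg 160 [ 0.49  0.63 -0.28  1.75  0.23  0.8   0.29]
1 mid 3 [-0.16  0.7  -0.09  2.27  0.32  0.18 -0.35]
1 mid 160 [ 0.09  0.43 -0.4   2.19  0.3   0.57 -0.34]
1 f 3 [-0.25  0.83 -0.22  1.82  0.32  0.53 -0.48]
1 f 160 [-0.12  0.64 -0.41  1.76  0.34  0.81 -0.5 ]
1 ft 3 [ 0.06  0.71 -0.13  2.24  0.41  0.22 -0.26]
1 ft 160 [ 0.25  0.44 -0.37  2.16  0.28  0.59 -0.14]
1 v 3 [ 0.21  0.79 -0.16  1.92  0.27  0.45 -0.33]
1 v 160 [ 0.27  0.57 -0.25  1.86  0.21  0.73 -0.28]
1 vt 3 [-0.36  0.7  -0.07  2.26  0.24  0.18 -0.46]
1 vt 160 [-0.02  0.44 -0.5   2.18  0.38  0.6  -0.61]
1 g 3 [ 0.63  0.79 -0.15  1.93  0.25  0.44  0.49]
1 g 160 [ 0.72  0.57 -0.28  1.87  0.22  0.73  0.51]
-1 reg 3 [ 0.03  0.88  0.42  1.82 -0.61  0.58 -2.11]
-1 reg 160 [-0.02  0.67  0.5   1.77 -0.42  0.81 -2.27]
-1 mid 3 [-0.38  0.72  0.22  2.28 -0.76  0.21 -2.42]
-1 mid 160 [-0.53  0.43  0.4   2.22 -0.32  0.55 -2.83]
-1 f 3 [-0.71  0.89  0.5   1.84 -0.72  0.6  -2.71]
-1
[... 153 characters left out ...]
62]
-1 v 3 [-0.23  0.86  0.49  1.94 -0.77  0.54 -2.53]
-1 v 160 [-0.3   0.64  0.59  1.89 -0.49  0.76 -2.76]
-1 vt 3 [-0.54  0.72  0.18  2.27 -0.64  0.2  -2.73]
-1 vt 160 [-0.66  0.42  0.33  2.21 -0.26  0.54 -3.08]
-1 g 3 [ 0.28  0.83  0.37  1.94 -0.61  0.48 -1.86]
-1 g 160 [ 0.19  0.61  0.5   1.89 -0.42  0.74 -2.03]
1.9917 [ 638.00592087 -251.23587726  189.96078256]
[[371.64829954   0.         317.11707049]
 [  0.         371.64829954 241.8307796 ]
 [  0.           0.           1.        ]] [[ 9.8000e-01  1.8000e-01  6.0000e-02  6.2285e+02]
 [ 1.8000e-01 -9.4000e-01 -3.0000e-01 -1.7530e+02]
 [-0.0000e+00  3.0000e-01 -9.5000e-01  3.3267e+02]
 [ 0.0000e+00  0.0000e+00  0.0000e+00  1.0000e+00]]
```

View pics/w1.png

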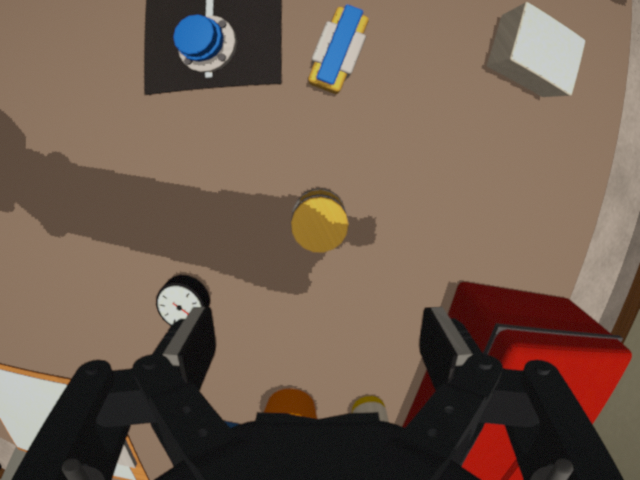

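The wrist view is clear. The regulator top is at (320,224), the inlet top at (199,37), the lever centre at (340,45) and the dial at (181,307). I compare these with the top camera.

```bash
python3 - <<'E'
import pickle; from h import *
w=pickle.load(open("w1.pkl","rb"))
print(bot.read_position(),bot.read_time_s())
for n,uv,z in [("reg",(320,224),48),("inlet",(199,37),50),("valve",(340,45),48),("va",(350,8),48),("vb",(329,82),48),("g",(181,307),30)]: print(n,np.round(fish2w(w,uv,z),1))
bot.pause(.3); print(bot.read_position(),bot.read_eef_rot()[:,1],N)
E
```

```text
[ 638.07146231 -251.10034263  189.988809  ] 2.0417
reg [ 638.8 -249.9]
inlet [ 519.2 -118.4]
valve [ 627.5 -109.5]
va [629.4 -77.8]
vb [ 624.9 -139.9]
g [ 523.7 -359.6]
[ 638.74452264 -248.96862374  190.00933875] [ 9.82329623e-01  1.87159046e-01 -5.43536269e-05] [0.98219594 0.18785934]
```

```bash
cat >> h.py <<'E'
UP=150
def settle(n=.25): bot.pause(n)
def pick(p,z,y,opening=85,close=0):
    bot.move_ptp(P(p,UP-20),R(y)); settle(.15); bot.move_l(P(p,z),200); settle(.15)
    bot.gripper_to(close); print("width",bot.read_width(),"force",bot.read_finger_force(),"pos",bot.read_position())
    bot.move_l(P(p,UP),200)
E
python3 - <<'E'
from h import *; import pickle
pick((638.9,-249.),6,N)
bot.move_ptp(P(MID,UP),R(N)); settle(.5); print(bot.read_width(),bot.read_position(),bot.read_time_s())
w=snapshot("wrist"); cv2.imwrite("pics/w2.png",w["frame"]); pickle.dump(w,open("w2.pkl","wb"))
E
```

```text
width 44.74920195233742 force 61.78323268890381 pos [ 639.61938556 -249.13842931    6.77563581]
44.9363007892351 [478.97668219  61.19933003 149.95195337] 6.8917
```

View pics/w2.png

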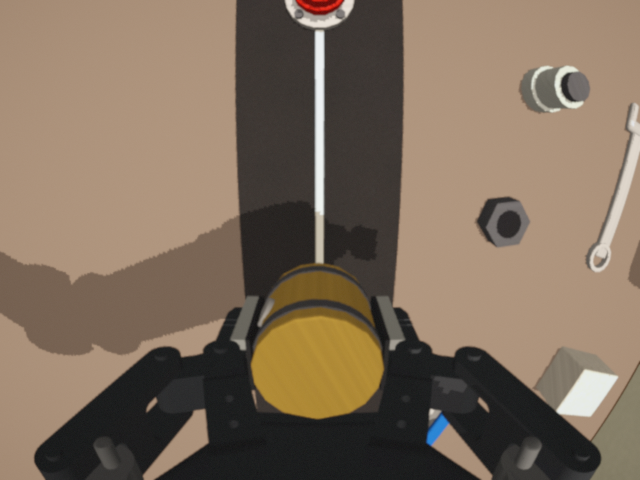

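The regulator is held, and the white line at columns 319–320 runs up to the red flange, whose near edge is at (320,29). The filter cap is at (575,86). I cast these points.

```bash
python3 - <<'E'
from h import *; import pickle
w=pickle.load(open("w2.pkl","rb"))
h=cv2.cvtColor(w["frame"],cv2.COLOR_BGR2HSV); m=layout(w)["white"]
for v in(60,100,140,180):
    c=np.flatnonzero(m[v,290:350])+290; p=fish2w(w,(c.mean(),v),5); d=p-MID; print(v,c.mean(),p.round(1),"along",round(d@L,1),"across",round(d@N,1))
for n,uv,z in [("flange edge",(320,29),12),("cap",(575,86),58)]:
    p=fish2w(w,uv,z); d=p-MID; print(n,p.round(1),d@L,d@N)
s=snapshot("top"); t=s["frame"]; M=layout(s); 
# mat corners from the start picture
s=pickle.load(open("s0.pkl","rb"))["top"]; k=max(cv2.findContours(rng(cv2.cvtColor(s["frame"],cv2.COLOR_BGR2HSV)[225:330,185:390],(0,0,0),(180,255,70)),cv2.RETR_EXTERNAL,2)[0],key=cv2.contourArea)+np.array([185,225])
b=cv2.boxPoints(cv2.minAreaRect(k)); wp=np.array([pix2w(s,q,5) for q in b]); print(wp.round(1),wp.mean(0),[np.linalg.norm(wp[i]-wp[i-1]) for i in range(4)])
E
```

```text
60 319.0 [454.8 188.8] along 129.7 across 0.3
100 319.0 [460.8 157.9] along 98.2 across 0.3
140 319.0 [466.6 127.4] along 67.2 across 0.4
180 319.0 [472.5  96.7] along 36.0 across 0.4
flange edge [451.2 211.9] 153.08539515637966 1.0330638456206864
cap [640.5 216.7] 122.2364174153948 187.95112015856282
[[ 500.5  290.8]
 [ 583.4 -142. ]
 [ 456.6 -163.3]
 [ 377.1  263.5]] [479.39411452  62.27698494] [np.float64(126.36006890988006), np.float64(440.634715873555), np.float64(128.63935813116163), np.float64(434.13783663669415)]
```

Line, mat corners and flange all put the mat centre within 1 mm of the estimate. I place the regulator, then do the filter.

```bash
cat >> h.py <<'E'
def place(p,z,y):
    bot.move_ptp(P(p,UP),R(y)); settle(.2); bot.move_l(P(p,z+15),200); bot.move_l(P(p,z),40); settle(.2)
    print("place",bot.read_position(),bot.read_wrist_force())
    bot.gripper_to(85); settle(.1); bot.move_l(P(p,UP),200)
E
python3 - <<'E'
from h import *; import pickle
place(MID,12,N)
pick((642,216.8),6,N); print(bot.read_time_s())
place(FT,12,N); print(bot.read_time_s())
s=snapshot("top"); 
bot.move_ptp(P((627.3,-107.5),190),R((.984,-.18))); settle(.4)
w=snapshot("wrist"); pickle.dump(w,open("w3.pkl","wb"));s=snapshot("top")
cv2.imwrite("pics/c3.png",np.vstack([w["frame"][:300],cv2.resize(s["frame"][180:330,160:480],(640,300),interpolation=cv2.INTER_CUBIC)]))
m=layout(w)["blue"]
K=cv2.findContours(m,cv2.RETR_EXTERNAL,cv2.CHAIN_APPROX_NONE)[0]
for k in K:
    if cv2.contourArea(k)<300: continue
    p=np.array([fish2w(w,q,48) for q in k[:,0]]); r=cv2.minAreaRect(p.astype(np.float32)); print(r, cv2.minAreaRect(k)); print(cv2.boxPoints(r).round(1).tolist())
E
```

```text
place [478.85696442  61.34213103  12.02553985] [ 0.72233812  0.03706914 -5.51462406]
width 37.359016642509076 force 59.44127082824707 pos [643.6446165  217.32863889   7.33311496]
13.6917
place [496.19093161 -27.12034471  12.27724814] [0.08674623 0.66285007 4.2573217 ]
17.9583
((516.6431274414062, -113.06610870361328), (43.04918670654297, 35.47831726074219), 32.403709411621094) ((192.00003051757812, 254.50003051757812), (41.719295501708984, 44.5477294921875), 45.0)
[[489.0, -109.5999984741211], [508.0, -139.60000610351562], [544.2999877929688, -116.5], [525.2999877929688, -86.5999984741211]]
((627.0086669921875, -106.95064544677734), (64.37252807617188, 13.37269401550293), 80.130859375) ((318.5, 224.0), (78.0, 17.0), 90.0)
[[614.9000244140625, -137.5], [628.0999755859375, -139.8000030517578], [639.0999755859375, -76.4000015258789], [625.9000244140625, -74.0999984741211]]
```

View pics/c3.png

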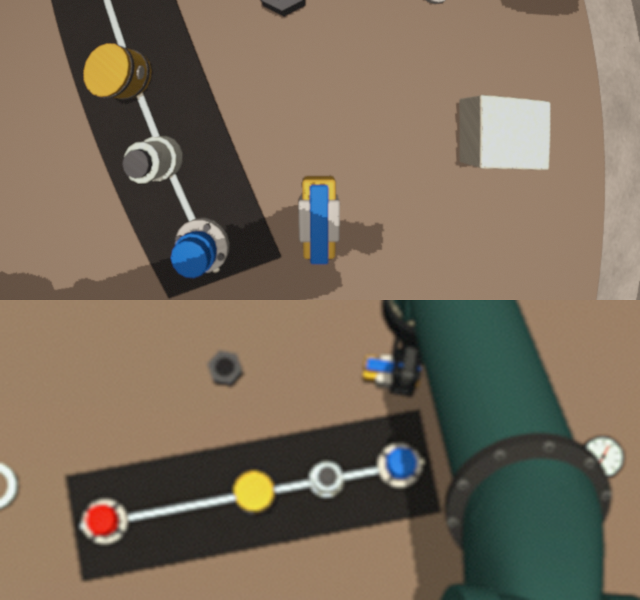

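The regulator and filter stand upright on the line in both views. The lever lies centred in the wrist view at (318,224), so the valve is at (627,-107). Next come the valve and then a look at the gauge.

```bash
python3 - <<'E'
from h import *; import pickle
pick((627,-107),3,(.985,-.172)); print(bot.read_time_s())
place(VT,9,N); print(bot.read_time_s())
bot.move_ptp(P((523,-359),190),R(N)); settle(.4)
w=snapshot("wrist"); s=snapshot("top"); M=layout(w); pickle.dump(s,open("s4.pkl","wb"))
cv2.imwrite("pics/c4.png",np.vstack([w["frame"][100:400],cv2.resize(s["frame"][180:330,160:480],(640,300),interpolation=cv2.INTER_CUBIC)]))
(c,r),_,a,_=blob(w,(319,228),M["white"],60); print(c,r,fish2w(w,c,30))
S=layout(s); (c,r),re,a,_=blob(s,(286,276),S["brass"],12); print("reg",pix2w(s,re[0],53),MID)
E
```

```text
width 33.30186871300852 force 60.673073530197144 pos [ 627.53415026 -107.06998741    3.54599672]
22.0333
place [462.00461365 149.76331144   9.1029351 ] [ 0.08350152 -0.48521099 -2.87290427]
26.425
(316.5118408203125, 220.05029296875) 26.196516036987305 [ 521.55212789 -358.99256428]
reg [478.93042683  61.45989608] [478.9   61.35]
```

View pics/c4.png

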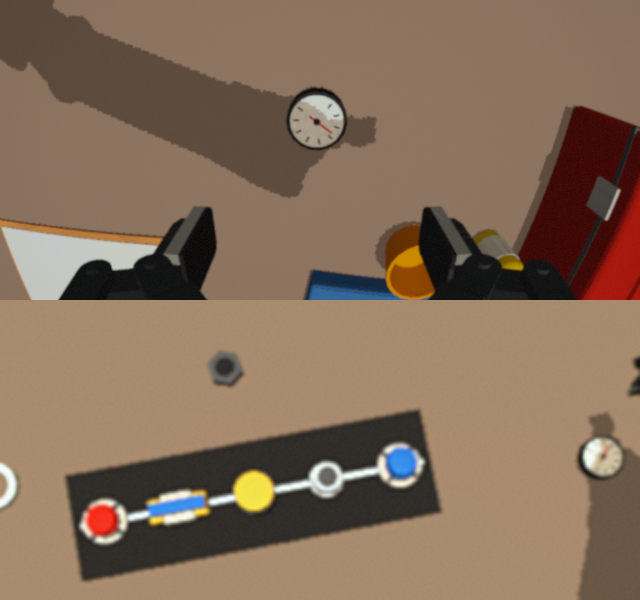

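The valve is on the line with its pipe along it (lower half, (178,506)). The gauge dial is centred at wrist (317,220), which casts to (521.6,-359). I pick the gauge and place it on the regulator.

```bash
python3 - <<'E'
from h import *; import pickle
pick((521.8,-359),1,N); 
bot.move_ptp(P(MID,UP),R(N)); settle(.3); print(bot.read_width(),bot.read_position(),bot.read_time_s())
w=snapshot("wrist"); cv2.imwrite("pics/w5.png",w["frame"])
M=layout(w)["white"]; K=cv2.findContours(M[250:],cv2.RETR_EXTERNAL,2)[0]
E
```

```text
width 50.22875612151326 force 61.781805753707886 pos [ 522.33261356 -359.3123606     2.08732915]
50.34787658130531 [479.16261468  60.71227987 149.97550585] 33.4
```

View pics/w5.png

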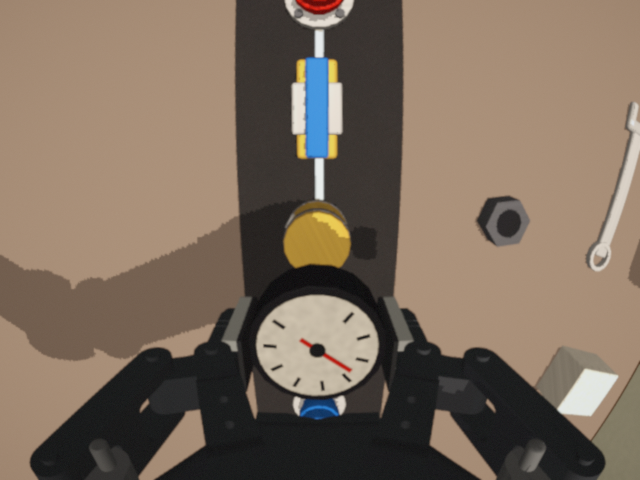

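The gauge is held level, with its dial at (318,345) over the regulator at (317,240). I place it.

```bash
python3 - <<'E'
from h import *; import pickle
place(MID,55,N); print(bot.read_time_s())
bot.move_ptp(P((521.8,-359),190),R(N)); settle(.3)
s=snapshot("top"); d=snapshot("side"); S=layout(s)
for n,c,m,z in [("gauge",(287,273),"white",83),("valve",(249,282),"blue",53),("inlet",(361,262),"blue",50),("outlet",(211,290),"red",50)]:
    ci,re,a,k=blob(s,c,S[m],14); p=pix2w(s,re[0],z); print(n,ci,p.round(1),((p-MID)@L).round(1),((p-MID)@N).round(1))
cv2.imwrite("pics/c6.png",np.vstack([cv2.resize(s["frame"][240:310,190:400],(630,210),interpolation=2),cv2.resize(d["frame"][190:370,290:410],None,fx=2.1,fy=2.1)[:, :].copy() if 0 else cv2.resize(d["frame"][195:370,235:445],(630,370),interpolation=2)]))
print(bot.read_time_s())
E
```

```text
place [479.06912477  61.38472384  55.03412105] [-0.29262474  0.14114028 -0.9170824 ]
36.3417
gauge ((283.72222900390625, 274.3888854980469), 12.101771354675293) [478.8  61.8] 0.4 -0.0
valve ((248.0, 283.5), 13.463011741638184) [461.3 150.1] 90.5 -0.6
inlet ((360.43701171875, 261.1535339355469), 7.660833835601807) [ 512.4 -113.8] -178.3 0.0
outlet ((210.92105102539062, 289.6052551269531), 7.501260280609131) [445.4 236.5] 178.3 0.0
38.3083
```

View pics/c6.png

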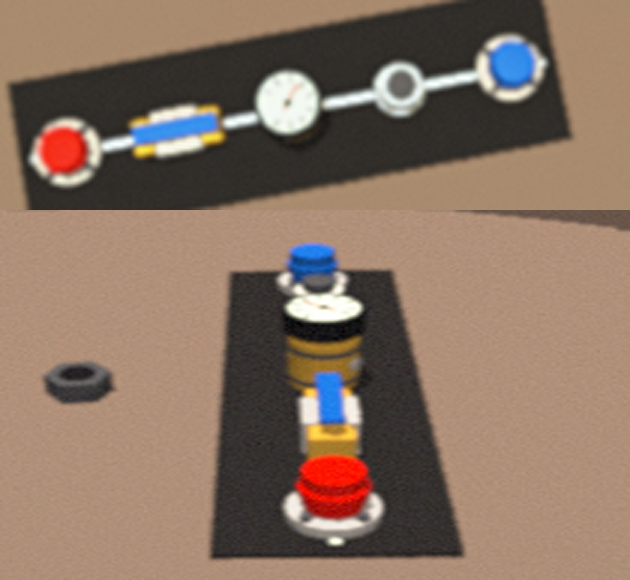

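Everything is on the line and upright. The gauge at (288,102) is centred on the regulator, the valve is at (176,130) and the filter at (400,86). I hand in the job.

```bash
python3 -c "
from workcell import bot
print(bot.close_job())"
```

```text
the job is handed in; nothing more can be done
None
```

The gas train is laid out on the white line in flow order and the job was handed in at about 38 s; the valve and gauge measured within 1 mm of target, the regulator read on target when checked before the gauge went on, and the filter was checked only by eye in the final pictures, while no verdict came back.

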